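# Pack the good spare fuses into the tray at the chart table

## Task

Gather the three good fuses into the spares tray, each set down (not dropped) in the cradle of its own band colour: the red, the blue and the yellow, which is still in the fuse holder and only comes out of its spring clips sideways through the open front, not straight up. Leave the two blown fuses with black bands lying where they are.

Things in the scene. Friction and masses are not known exactly. Their poses are not given: they have to be found in the camera images.
- fuse_red_center (a point): cartridge fuse, a round rod 26 mm across, 110 mm long, about 0.13 kg: white, brass end caps, a red band 44 mm long round the middle. Point: centre of the rod, which lies along its x axis (either way round; y and z only tell how it has rolled). Starts loose on a grey mat, centre 15 mm above the table; rolls if pushed.
- fuse_blue_center (a point): cartridge fuse, a round rod 26 mm across, 110 mm long, about 0.13 kg: white, brass end caps, a blue band 44 mm long round the middle. Point: centre of the rod, which lies along its x axis (either way round; y and z only tell how it has rolled). Starts loose on a grey mat, centre 15 mm above the table; rolls if pushed.
- fuse_yellow_center (a point): cartridge fuse, a round rod 26 mm across, 110 mm long, about 0.13 kg: white, brass end caps, a yellow band 44 mm long round the middle. Point: centre of the rod, which lies along its x axis (either way round; y and z only tell how it has rolled). Starts held by its ends in the fuse holder, 29 mm above the holder's origin, along its y axis.
- cradle_red: red cradle 150 x 78 mm, fixed in a wooden tray (rim 10 mm) with the others 80 mm apart along y. Origin: centre of underside, 5 mm above the table; x lengthwise, as the fuse lies. Two V rests (20 degree sides) at x = -38 and 38 mm centre the fuse, its centre 18 mm above the origin; flat 3 mm floor between leaves room for fingertips. Side walls 8 mm high; end walls 18 mm high, 140 mm apart inside.
- cradle_blue: blue cradle 150 x 78 mm, fixed in a wooden tray (rim 10 mm) with the others 80 mm apart along y. Origin: centre of underside, 5 mm above the table; x lengthwise, as the fuse lies. Two V rests (20 degree sides) at x = -38 and 38 mm centre the fuse, its centre 18 mm above the origin; flat 3 mm floor between leaves room for fingertips. Side walls 8 mm high; end walls 18 mm high, 140 mm apart inside.
- cradle_yellow: yellow cradle 150 x 78 mm, fixed in a wooden tray (rim 10 mm) with the others 80 mm apart along y. Origin: centre of underside, 5 mm above the table; x lengthwise, as the fuse lies. Two V rests (20 degree sides) at x = -38 and 38 mm centre the fuse, its centre 18 mm above the origin; flat 3 mm floor between leaves room for fingertips. Side walls 8 mm high; end walls 18 mm high, 140 mm apart inside.
- clip: fixed fuse holder 64 x 140 mm. Origin: centre of underside, below the fuse axis; y along the fuse, -x the open front. Two 12 mm wide copper clips at y = -46 and 46 mm; rigid jaws over the fuse (x -5 to 17, top 47 mm) bar lifting; sprung lips at x = -14, top 24 mm, fold to -x (some 5 N) as the fuse is moved level to the front, clear to lift after 45 mm. Fingers fit between the clips; base 5 mm thick.
- blown_a_center (a point): cartridge fuse, a round rod 26 mm across, 110 mm long, about 0.13 kg: white, brass end caps, a black band 44 mm long round the middle. Point: centre of the rod, which lies along its x axis (either way round; y and z only tell how it has rolled). Starts loose on a grey mat, centre 15 mm above the table; rolls if pushed. It is blown and stays where it is.
- blown_b_center (a point): cartridge fuse, a round rod 26 mm across, 110 mm long, about 0.13 kg: white, brass end caps, a black band 44 mm long round the middle. Point: centre of the rod, which lies along its x axis (either way round; y and z only tell how it has rolled). Starts loose on a grey mat, centre 15 mm above the table; rolls if pushed. It is blown and stays where it is.
Mind the look-alikes: they are no part of the job. Leave any pink look-alike of the part that bears fuse_blue_center alone.

How it is judged (in metres and radians):
At the end, for the whole second after the job is handed in: Red, blue and yellow fuse each rest in the V of their own colour's cradle (centre within 19 mm along, 10 mm across, at most 24 mm above its origin, aligned within 0.2 rad), released, under 0.02 m/s; blown fuses within 30 mm of their start (x of fuse_red_center in the frame of cradle_red between -0.019 and 0.019 m and y of fuse_red_center in the frame of cradle_red between -0.01 and 0.01 m and z of fuse_red_center in the frame of cradle_red below 0.024 m and angle between the x axis of fuse_red_center and the x axis of cradle_red, either way round below 0.2 rad and linear speed of each of fuse_red, fuse_blue, fuse_yellow below 0.02 m/s and contact force between each of fuse_red, fuse_blue, fuse_yellow and the fingers below 0.1 N and x of fuse_blue_center in the frame of cradle_blue between -0.019 and 0.019 m and y of fuse_blue_center in the frame of cradle_blue between -0.01 and 0.01 m and z of fuse_blue_center in the frame of cradle_blue below 0.024 m and angle between the x axis of fuse_blue_center and the x axis of cradle_blue, either way round below 0.2 rad and x of fuse_yellow_center in the frame of cradle_yellow between -0.019 and 0.019 m and y of fuse_yellow_center in the frame of cradle_yellow between -0.01 and 0.01 m and z of fuse_yellow_center in the frame of cradle_yellow below 0.024 m and angle between the x axis of fuse_yellow_center and the x axis of cradle_yellow, either way round below 0.2 rad and distance of each of blown_a_center, blown_b_center from where it was at the start of the episode below 0.03 m); the robot touches nothing.
It fails at once if a good fuse is dropped (falls more than about 25 mm) or flung ((linear speed of fuse_red above 0.7 m/s and height (world z) of fuse_red_center below 0.06 m) or (linear speed of fuse_blue above 0.7 m/s and height (world z) of fuse_blue_center below 0.06 m) or (linear speed of fuse_yellow above 0.7 m/s and height (world z) of fuse_yellow_center below 0.06 m)).
It fails at once if a blown fuse is shifted by more than 30 mm (not (distance of blown_a_center from where it was at the start of the episode below 0.03 m) or not (distance of blown_b_center from where it was at the start of the episode below 0.03 m)).
It also fails if it takes over 91 s, if anything falls off the work surface, if the arm or the gripper's body presses on something with over 40 N, if the wrist force passes 120 N, or if a joint passes its speed limit or range.

## Robot

A 6-joint arm with a two-finger parallel gripper is mounted at the origin on the work surface. World frame = base frame: x ahead of the robot, y to its left, z up, the work surface at z = 0. Lengths are in mm, angles in rad, forces in N, time in s.
With the tool pointing down it reaches from about 325 to 775 mm from the base axis. Payload 5.5 kg.
Tool frame: the origin (TCP) lies midway between the tips of the shut fingers; the grasp point (between the pads) lies 19 mm behind it (arm.grasp_offset is the z of the grasp point in the tool frame, in mm); z points along the fingers, y is the line along which they close (so a half turn about z gives the same grasp; the last joint's range is limited). The gripper opens to 88 mm and grips with 3 to 60 N. Pads are 20 mm wide; open, the fingers measure 115 mm over their backs; the gripper's body (75 mm by 178 mm) begins 61 mm behind the grasp point.
Start: joints at [-1.29, 0.091, 1.231, -0, 1.82, -0.057], TCP at [198.847, -566.106, 222.631] pointing down, gripper open.
Joint ranges: [-2.87, 2.87], [-0.86, 2.18], [0.17, 2.46], [-1.51, 4.65], [0.06, 2.69], [-2.65, 2.65]. Speed limits (rad/s): [2.57, 2.57, 3.01, 3.14, 3.14, 3.14].

## Interface

Orientations are given as a 3x3 rotation matrix whose columns are the frame's x, y, z axes.
In Python, from workcell import arm, camera, calibration, workorder gives the robot as it stands.
- The arm moves only by the tool move_arm, never from a script. Its argument "deltas" is a list of rows, each an object with "offset": the shift along the tool's x, y, z in m, a list of three; "turn": the turn about the tool's z in rad; "gripper": the closure in counts, from 0 (fully open) to 255 (shut). In form: [{"offset": [x, y, z], "turn": turn, "gripper": gripper}, ...]. A call has 1 to 20 rows; each row is the pose to reach, as a shift and turn from the pose commanded when the call began, along the tool's axes at that moment; what a row does not reach only later rows make up. A row lasts 1/12 s, in which the tool goes at most 41.7 mm and 7.16 degrees, less where a joint would pass 70% of its speed; a pose out of reach is approached as far as the arm can. A call with a gripper value outside its range is refused whole. The fingers move at their own pace and stop on an object; the grip force is fixed at half the most. Time passes only in rows, so rows that repeat a pose let the fingers close. It gives the time, the measured TCP pose, the force, the opening and the grip force at its end, in the units of the state.
- arm.get_obs(): the state, without advancing time (a new reading comes with each control period).
- camera(name): name is "scene" or "top" or "wrist"; returns the picture (420x560x3 uint8, blue, green, red); there is no depth.
- calibration(name): a dict with "intrinsics" (3x3 intrinsics, pixels), "R" (3x3) and "t" (3): a world point X has camera coordinates R X + t. Camera axes: x right, y down, z forward; pixel columns grow to the right and rows downward; lengths in mm; the calibration is good to about 2 mm. The wrist camera is an equidistant fisheye: a pixel r from the principal point sees the ray r / f radians off the axis. A picture is of the moment at which its call begins: read the wrist's pose just before it. calibration takes no time and is no camera call; for the wrist camera it gives the pose at the moment of the call.
- workorder.sign_off(): hands the job in; it is judged then, once.
The state is a dict: "t": time; "joint_positions": joint angles; "joint_vel": joint speeds; "tau": joint torques, N m; "position": TCP position; "eef_rot": TCP orientation; "ft_force": force on the tool from outside, world axes, zero at the start; "wrist_torque": the same for the moment, N m; "grip_width": finger opening in mm; "grip_force": force on a finger pad.
Only numpy, scipy, OpenCV 4.12 (cv2) and the standard library are available. Lean on these libraries where they do the work, as an engineer would, in place of code of your own. Each camera call takes 0.05 s, during which the arm holds its last target. There are 200 camera calls.

## Working session

There is one attempt and no reset: what is moved stays moved. The work goes in short steps, Python scripts to look and compute and a tool call to move; the robot and the scene stay as the last step left them, time stands still between calls to the robot, and variables do not carry over. Pictures are saved under pics/ and viewed, at most 14 in all, crops included, and the job is handed in when it is done.

Besides the shell and the picture viewer there is one more tool, called after "Emit:" by a JSON object that holds its "api" and its "payload". move_arm: Moves the arm, as the interface text tells. Its arguments: {"type":"object","properties":{"deltas":{"type":"array","items":{"type":"object","properties":{"offset":{"type":"array","items":{"type":"number"}},"turn":{"type":"number"},"gripper":{"type":"number"}}}}},"required":["deltas"]}

```bash
ls; mkdir -p pics; python3 - <<'E'
from workcell import arm,camera,calibration
import cv2,numpy as np
for n in("scene","top"):
    cv2.imwrite(f"pics/{n}0.png",camera(n)); c=calibration(n); print(n,np.round(c["intrinsics"],1).tolist(),np.round(c["R"],3).tolist(),np.round(c["t"],1).tolist())
o=arm.get_obs();print(o["t"],o["position"],np.round(o["eef_rot"],3).tolist(),o["grip_width"],arm.grasp_offset)
E
```

```text
pics
scene [[433.9, 0.0, 268.0], [0.0, 433.9, 201.4], [0.0, 0.0, 1.0]] [[-0.346, 0.938, -0.002], [0.694, 0.254, -0.674], [-0.632, -0.235, -0.739]] [125.0, -271.6, 1332.4]
top [[476.9, 0.0, 274.9], [0.0, 476.9, 217.6], [0.0, 0.0, 1.0]] [[-0.01, -1.0, -0.009], [-0.998, 0.011, -0.061], [0.062, 0.008, -0.998]] [44.3, 459.3, 1154.1]
0.1 [ 198.74089222 -565.85594425  221.63876995] [[0.944, 0.331, -0.0], [0.331, -0.944, 0.002], [0.0, -0.002, -1.0]] 87.74723133713601 -18.700000000000003
```

View pics/top0.png

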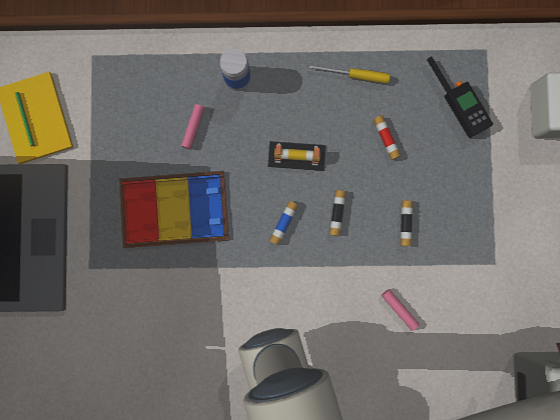

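View pics/scene0.png

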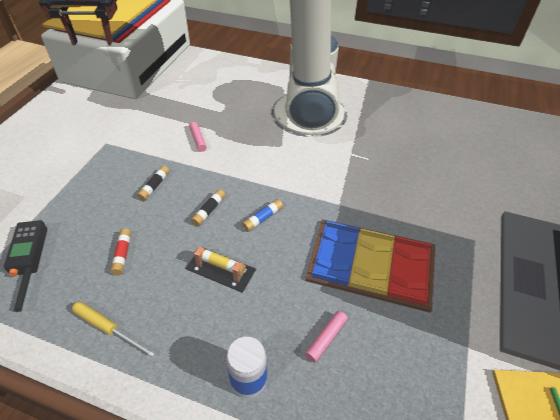

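Top view: red-band fuse at (387,137), blue-band fuse at (284,222), yellow fuse in its holder at (297,155). Black-band fuses are at (338,212) and (406,223). Pink look-alikes are at (192,126) and (401,309), and the yellow screwdriver at (370,75) and the blue-labelled can at (235,70) could also mislead. The tray is at (173,209). I choose the banded white fuses with brass caps, and check them in a close crop.

```bash
cat > h.py <<'E'
import numpy as np,cv2
from workcell import arm,camera,calibration
def ray(n,uv,cal=None):
    c=cal or calibration(n);K=c["intrinsics"];R=np.array(c["R"]);t=np.array(c["t"])
    x=(uv[0]-K[0][2])/K[0][0];y=(uv[1]-K[1][2])/K[1][1]
    if n=="wrist":
        r=np.hypot(x,y);s=np.sin(r)/max(r,1e-9);d=np.array([x*s,y*s,np.cos(r)])
    else:d=np.array([x,y,1.])
    return -R.T@t,R.T@d
def onplane(n,uv,z,cal=None):
    o,d=ray(n,uv,cal);return o+d*(z-o[2])/d[2]
H={"red":((0,8),(172,180)),"blue":((100,125),),"yellow":((22,32),)}
def mask(im,col,s=110,v=60):
    h=cv2.cvtColor(im,cv2.COLOR_BGR2HSV)
    return sum(cv2.inRange(h,(a,s,v),(b,255,255)) for a,b in H[col])
def comps(m,amin=30):
    n,l,st,c=cv2.connectedComponentsWithStats(m)
    return [(c[i],st[i],l==i) for i in range(1,n) if st[i,4]>amin]
E
python3 - <<'E'
from h import *
A=cv2.imread("pics/top0.png");B=cv2.imread("pics/scene0.png")
for nm,I in(("top",A),("scene",B)):
    for col in H:
        for c,s,m in comps(mask(I,col)):
            p=onplane(nm,c,15)
            if p[0]<250 or p[0]>800 or abs(p[1])>520: continue
            ys,xs=np.nonzero(m);P=np.array([onplane(nm,(x,y),15)[:2] for x,y in zip(xs,ys)])
            (cx,cy),wh,_=r=cv2.minAreaRect(P.astype(np.float32))
            w,v=np.linalg.eigh(np.cov(P.T));ax=v[:,1]
            print(nm,col,np.round(c),s[4],"ctr",np.round(P.mean(0)),"rect",np.round(wh),"axis deg",round(np.degrees(np.arctan2(ax[1],ax[0]))%180,1))
z=lambda I,x,y,w,h,k:cv2.resize(I[y:y+h,x:x+w],None,fx=k,fy=k,interpolation=cv2.INTER_CUBIC)
a=z(A,260,110,160,140,5)[:,:800];b=z(B,100,160,200,140,4)
cv2.imwrite("pics/crop.png",np.vstack([cv2.resize(a,(480,300)) if 0 else z(A,260,125,80,55,5)[:, :400],z(B,180,235,80,60,5)]))
cv2.imwrite("pics/crop2.png",z(A,265,110,150,140,4))
E
```

```text
top red [386. 137.] 189 ctr [ 657. -238.] rect [44. 26.] axis deg 22.1
top red [140. 211.] 2010 ctr [479. 370.] rect [152.  82.] axis deg 3.7Traceback (most recent call last):
  File "<stdin>", line 8, in <module>
  File "h.py", line 11, in onplane
    o,d=ray(n,uv,cal);return o+d*(z-o[2])/d[2]
        ~~~^^^^^^^^^^
  File "h.py", line 4, in ray
    c=cal or calibration(n);K=c["intrinsics"];R=np.array(c["R"]);t=np.array(c["t"])
             ~~~~~~~~~~~^^^
ValueError: time passes only in moves, steps and waits
```

Calibration calls are limited per run, so I'll cache the result.

```bash
sed -i 's/^def ray/_C={}\ndef cal_(n):\n    if n not in _C:_C[n]=calibration(n)\n    return _C[n]\ndef ray/; s/cal or calibration(n)/cal or cal_(n)/' h.py
python3 - <<'E'
from h import *
A=cv2.imread("pics/top0.png");B=cv2.imread("pics/scene0.png")
for nm,I in(("top",A),("scene",B)):
    for col in H:
        for c,s,m in comps(mask(I,col)):
            p=onplane(nm,c,15)
            if p[0]<250 or p[0]>800 or abs(p[1])>520: continue
            ys,xs=np.nonzero(m);P=np.array([onplane(nm,(x,y),15)[:2] for x,y in zip(xs,ys)])
            wh=cv2.minAreaRect(P.astype(np.float32))[1]
            w,v=np.linalg.eigh(np.cov(P.T));ax=v[:,1]
            print(nm,col,np.round(c),s[4],"ctr",np.round(P.mean(0)),"rect",np.round(wh),"axis deg",round(np.degrees(np.arctan2(ax[1],ax[0]))%180,1))
z=lambda I,x,y,w,h,k:cv2.resize(I[y:y+h,x:x+w],None,fx=k,fy=k,interpolation=cv2.INTER_CUBIC)
cv2.imwrite("pics/crop.png",np.vstack([z(A,260,125,80,55,5),z(B,180,235,80,60,5)]))
cv2.imwrite("pics/crop2.png",z(A,265,110,150,140,4))
E
```

```text
top red [386. 137.] 189 ctr [ 657. -238.] rect [44. 26.] axis deg 22.1
top red [140. 211.] 2010 ctr [479. 370.] rect [152.  82.] axis deg 3.7
top blue [206. 206.] 1938 ctr [490. 209.] rect [151.  80.] axis deg 3.7
top blue [283. 222.] 182 ctr [448.  19.] rect [24. 43.] axis deg 152.6
top yellow [297. 154.] 184 ctr [616. -16.] rect [43. 26.] axis deg 86.3
top yellow [173. 209.] 1922 ctr [485. 289.] rect [151.  80.] axis deg 3.7
scene red [410. 271.] 2412 ctr [483. 369.] rect [163.  81.] axis deg 3.3
scene red [121. 248.] 186 ctr [ 647. -244.] rect [50. 26.] axis deg 29.3
scene blue [264. 214.] 168 ctr [441.  18.] rect [30. 46.] axis deg 163.7
scene blue [336. 253.] 2053 ctr [492. 208.] rect [161.  78.] axis deg 3.9
scene yellow [372. 262.] 2142 ctr [488. 288.] rect [161.  78.] axis deg 3.5
scene yellow [218. 260.] 226 ctr [601. -27.] rect [48. 30.] axis deg 75.5
```

View pics/crop.png

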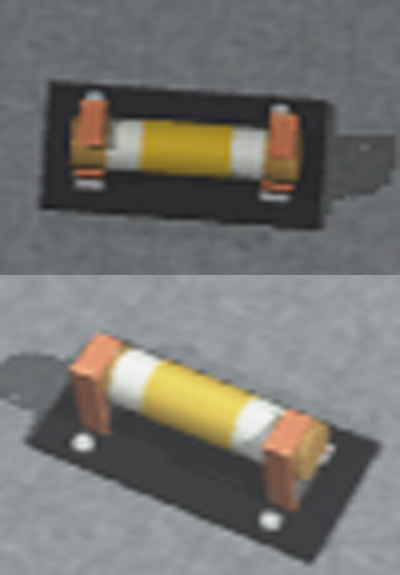

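View pics/crop2.png

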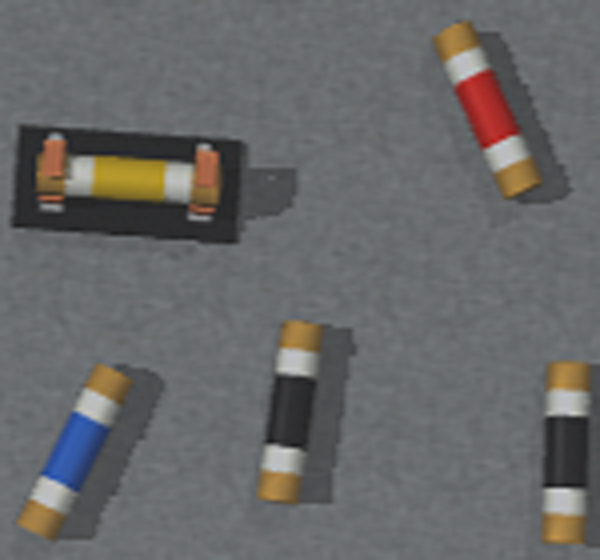

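The crop confirms it: white rods with red, blue and yellow bands and brass caps. The rigid jaw of the holder is on the far side (+x), so the open front faces the robot (world −x). Next I work out the first move to above red, and triangulate the positions.

```bash
cat >> h.py <<'E'
def go(p,yaw_deg,R0=None,p0=None):
    o=arm.get_obs() if R0 is None else None
    R=np.array(o["eef_rot"]) if o else R0;p0=np.array(o["position"]) if o else p0
    d=R.T@(np.array(p)-p0)/1000;y=np.arctan2(R[1,0],R[0,0])
    t=-(np.radians(yaw_deg)-y)
    return np.round(d,4),"turn",round((t+np.pi)%(2*np.pi)-np.pi,3)
E
python3 - <<'E'
from h import *
def tri(a,b):
    oa,da=ray("top",a);ob,db=ray("scene",b)
    A=np.stack([da,-db],1);s=np.linalg.lstsq(A,ob-oa,rcond=None)[0]
    return np.round((oa+s[0]*da+ob+s[1]*db)/2,1),np.round(np.linalg.norm(oa+s[0]*da-ob-s[1]*db),1)
A=cv2.imread("pics/top0.png");B=cv2.imread("pics/scene0.png")
C={}
for nm,I in(("top",A),("scene",B)):
    for col in H:
        for c,s,m in comps(mask(I,col)):
            p=onplane(nm,c,15)
            if 250<p[0]<800 and abs(p[1])<520: C[nm,col,"cr" if s[4]>1000 else "f"]=c
for col in H:
    for k in("f","cr"): print(col,k,tri(C["top",col,k],C["scene",col,k]),np.round(onplane("top",C["top",col,k],dict(f=31 if col=="yellow" else 17,cr=10)[k]),1))
print(go((657,-238,150),22))
E
```

```text
red f (array([ 653.9, -235.2,   27.7]), np.float64(0.8)) [ 656.2 -237.3   17. ]
red cr (array([480. , 370.6,   9.4]), np.float64(2.0)) [479.8 371.5  10. ]
blue f (array([447.1,  19.8,  22. ]), np.float64(1.8)) [447.7  19.   17. ]
blue cr (array([490.3, 209.1,  10.8]), np.float64(1.8)) [490.2 210.1  10. ]
yellow f (array([612.6, -17.5,  35.7]), np.float64(4.5)) [612.6 -15.6  31. ]
yellow cr (array([485.1, 289.5,   9.9]), np.float64(1.4)) [484.9 290.1  10. ]
(array([ 0.541 , -0.1574,  0.072 ]), 'turn', np.float64(-0.046))
```

Emit:
{"api": "move_arm", "payload": {"deltas": [{"offset":[0.15,-0.044,0],"turn":0,"gripper":80},{"offset":[0.541,-0.157,0.072],"turn":-0.046,"gripper":80},{"offset":[0.541,-0.157,0.072],"turn":-0.046,"gripper":80},{"offset":[0.541,-0.157,0.072],"turn":-0.046,"gripper":80},{"offset":[0.541,-0.157,0.072],"turn":-0.046,"gripper":80},{"offset":[0.541,-0.157,0.072],"turn":-0.046,"gripper":80},{"offset":[0.541,-0.157,0.072],"turn":-0.046,"gripper":80},{"offset":[0.541,-0.157,0.072],"turn":-0.046,"gripper":80},{"offset":[0.541,-0.157,0.072],"turn":-0.046,"gripper":80},{"offset":[0.541,-0.157,0.072],"turn":-0.046,"gripper":80},{"offset":[0.541,-0.157,0.072],"turn":-0.046,"gripper":80},{"offset":[0.541,-0.157,0.072],"turn":-0.046,"gripper":80},{"offset":[0.541,-0.157,0.072],"turn":-0.046,"gripper":80},{"offset":[0.541,-0.157,0.072],"turn":-0.046,"gripper":80},{"offset":[0.541,-0.157,0.072],"turn":-0.046,"gripper":80},{"offset":[0.541,-0.157,0.072],"turn":-0.046,"gripper":80},{"offset":[0.541,-0.157,0.072],"turn":-0.046,"gripper":80},{"offset":[0.541,-0.157,0.072],"turn":-0.046,"gripper":80}]}}

```text
t: 1.6
position: [656.4, -239.9, 151.1]
eef_rot: [[0.928, 0.373, 0.0], [0.373, -0.928, -0.001], [-0.0, 0.001, -1.0]]
ft_force: [-0.3, -0.5, -0.8]
grip_width: 59.8
grip_force: 0.0
```

```bash
cat >> h.py <<'E'
def wlook(col,z,name):
    o=arm.get_obs();cal=calibration("wrist");I=camera("wrist");cv2.imwrite(f"pics/{name}.png",I)
    print("t",o["t"],"p",np.round(o["position"],1),"w",round(o["grip_width"],1),"ft",np.round(o["ft_force"],1))
    for c,s,m in comps(mask(I,col),150):
        ys,xs=np.nonzero(m);P=np.array([onplane("wrist",(x,y),z,cal)[:2] for x,y in zip(xs,ys)])
        r=cv2.minAreaRect(P.astype(np.float32));v=np.linalg.eigh(np.cov(P.T))[1][:,1]
        if max(r[1])<250:print(col,np.round(c),"ctr",np.round(P.mean(0),1),"rectc",np.round(r[0],1),np.round(r[1]),"axis",round(np.degrees(np.arctan2(v[1],v[0]))%180,1))
E
python3 - <<'E'
from h import *
wlook("red",17,"w1")
E
```

```text
t 1.6 p [ 656.4 -239.9  151.1] w 59.8 ft [-0.3 -0.5 -0.8]
red [280. 196.] ctr [ 654.3 -240.9] rectc [ 654.1 -240.7] [45. 25.] axis 22.7
red [370. 261.] ctr [ 624.8 -351.9] rectc [ 626.5 -345.1] [82. 23.] axis 65.3
red [531. 272.] ctr [ 683.  -583.4] rectc [ 686.1 -586.2] [123. 104.] axis 69.8
red [ 16. 256.] ctr [451.2  49.9] rectc [453.8  48.6] [ 12. 112.] axis 134.8
red [380. 316.] ctr [ 569.3 -395.3] rectc [ 565.  -392.9] [18. 28.] axis 91.1
```

View pics/w1.png

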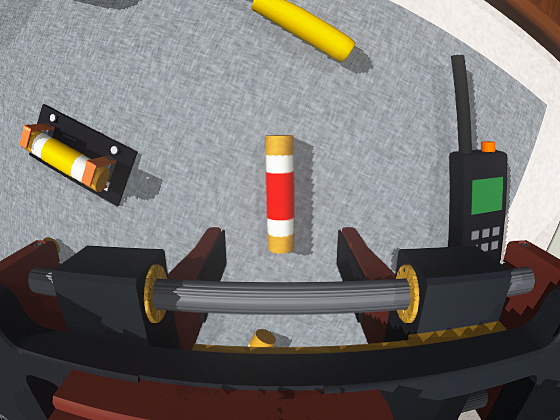

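The wrist view shows the red fuse at (280,196), centred between the fingers and matching the top-view fix. Descending to grasp it.

Emit:
{"api": "move_arm", "payload": {"deltas": [{"offset":[-0.001,0,0.04],"turn":-0.015,"gripper":80},{"offset":[-0.001,0,0.08],"turn":-0.015,"gripper":80},{"offset":[-0.001,0,0.115],"turn":-0.015,"gripper":80},{"offset":[-0.001,0,0.135],"turn":-0.015,"gripper":80},{"offset":[-0.001,0,0.145],"turn":-0.015,"gripper":80},{"offset":[-0.001,0,0.145],"turn":-0.015,"gripper":80},{"offset":[-0.001,0,0.145],"turn":-0.015,"gripper":200},{"offset":[-0.001,0,0.145],"turn":-0.015,"gripper":255},{"offset":[-0.001,0,0.145],"turn":-0.015,"gripper":255},{"offset":[-0.001,0,0.145],"turn":-0.015,"gripper":255},{"offset":[-0.001,0,0.145],"turn":-0.015,"gripper":255},{"offset":[-0.001,0,0.145],"turn":-0.015,"gripper":255}]}}

```text
t: 2.65
position: [656.5, -239.1, 6.1]
eef_rot: [[0.922, 0.388, 0.001], [0.388, -0.922, -0.0], [0.001, 0.0, -1.0]]
ft_force: [0.2, 0.4, 0.8]
grip_width: 25.3
grip_force: 30.0
```

Emit:
{"api": "move_arm", "payload": {"deltas": [{"offset":[0,0,-0.03],"turn":0,"gripper":255},{"offset":[0,0,-0.07],"turn":0,"gripper":255},{"offset":[0,0,-0.11],"turn":0,"gripper":255},{"offset":[0.074,-0.631,-0.12],"turn":0.333,"gripper":255},{"offset":[0.074,-0.631,-0.12],"turn":0.333,"gripper":255},{"offset":[0.074,-0.631,-0.12],"turn":0.333,"gripper":255},{"offset":[0.074,-0.631,-0.12],"turn":0.333,"gripper":255},{"offset":[0.074,-0.631,-0.12],"turn":0.333,"gripper":255},{"offset":[0.074,-0.631,-0.12],"turn":0.333,"gripper":255},{"offset":[0.074,-0.631,-0.12],"turn":0.333,"gripper":255},{"offset":[0.074,-0.631,-0.12],"turn":0.333,"gripper":255},{"offset":[0.074,-0.631,-0.12],"turn":0.333,"gripper":255},{"offset":[0.074,-0.631,-0.12],"turn":0.333,"gripper":255},{"offset":[0.074,-0.631,-0.12],"turn":0.333,"gripper":255},{"offset":[0.074,-0.631,-0.12],"turn":0.333,"gripper":255},{"offset":[0.074,-0.631,-0.12],"turn":0.333,"gripper":255},{"offset":[0.074,-0.631,-0.12],"turn":0.333,"gripper":255},{"offset":[0.074,-0.631,-0.12],"turn":0.333,"gripper":255},{"offset":[0.074,-0.631,-0.12],"turn":0.333,"gripper":255},{"offset":[0.074,-0.631,-0.12],"turn":0.333,"gripper":255}]}}

```text
t: 4.32
position: [477.8, 374.0, 125.0]
eef_rot: [[0.998, 0.071, -0.001], [0.071, -0.998, 0.0], [-0.001, -0.0, -1.0]]
ft_force: [-0.0, -0.6, -0.4]
grip_width: 25.3
grip_force: 30.0
```

```bash
python3 - <<'E'
from h import *
wlook("yellow",10,"w2")
I=cv2.imread("pics/w2.png");cal=cal_("wrist")
for col in("blue","red"):
    for c,s,m in comps(mask(I,col),300):print(col,np.round(c),s,np.round(onplane("wrist",c,10,cal)))
print(go((480,371,60),3.7))
E
```

```text
t 4.3167 p [477.8 374.  125. ] w 25.3 ft [-0.  -0.6 -0.4]
yellow [49. 23.] ctr [647.7 628.3] rectc [635.7 630.7] [165.  80.] axis 89.9
yellow [374. 180.] ctr [499.7 290.2] rectc [495.7 286.5] [130.  84.] axis 3.3
yellow [342. 302.] ctr [376.6 304. ] rectc [378.4 304.5] [54.  6.] axis 9.8
blue [452. 191.] [ 411  117   87  157 9901] [498. 207.  10.]
red [287. 197.] [  228   109   109   174 11630] [480. 366.  10.]
red [488. 143.] [462 110  38  88 624] [549. 172.  10.]
red [ 28. 266.] [   0  240   62   61 1831] [376. 670.  10.]
red [534. 261.] [ 505  240   55   50 1391] [424.  63.  10.]
red [ 64. 312.] [ 45 297  34  37 376] [320. 623.  10.]
red [238. 328.] [232 315  13  30 302] [338. 405.  10.]
red [203. 402.] [   48   370   345    50 11026] [210. 450.  10.]
(array([0.0012, 0.001 , 0.0651]), 'turn', np.float64(0.004))
```

View pics/w2.png

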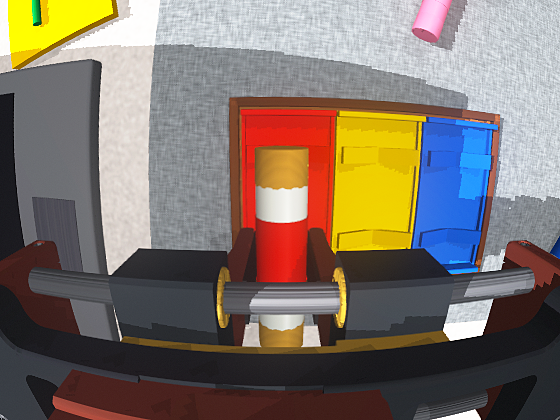

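Red hangs over the red cradle, centred between its side walls. Lowering it in now.

Emit:
{"api": "move_arm", "payload": {"deltas": [{"offset":[0.002,0,0.035],"turn":0.0,"gripper":255},{"offset":[0.002,0,0.07],"turn":0.0,"gripper":255},{"offset":[0.002,0,0.09],"turn":0.0,"gripper":255},{"offset":[0.002,0,0.102],"turn":0.0,"gripper":255},{"offset":[0.002,0,0.108],"turn":0.0,"gripper":255},{"offset":[0.002,0,0.111],"turn":0.0,"gripper":255},{"offset":[0.002,0,0.111],"turn":0.0,"gripper":255},{"offset":[0.002,0,0.111],"turn":0.0,"gripper":255}]}}

```text
t: 5.03
position: [482.6, 371.5, 16.6]
eef_rot: [[0.998, 0.065, 0.002], [0.065, -0.998, 0.002], [0.002, -0.001, -1.0]]
ft_force: [0.7, 0.4, -1.1]
grip_width: 25.4
grip_force: 30.0
```

Emit:
{"api": "move_arm", "payload": {"deltas": [{"offset":[0,0,0.0015],"turn":0,"gripper":255},{"offset":[0,0,0.0015],"turn":0,"gripper":255},{"offset":[0,0,0.0015],"turn":0,"gripper":210},{"offset":[0,0,0.0015],"turn":0,"gripper":165},{"offset":[0,0,0.0015],"turn":0,"gripper":135},{"offset":[0,0,0.0015],"turn":0,"gripper":135},{"offset":[0,0,0.0015],"turn":0,"gripper":135},{"offset":[0,0,-0.02],"turn":0,"gripper":135},{"offset":[0,0,-0.06],"turn":0,"gripper":135},{"offset":[0,0,-0.1],"turn":0,"gripper":135},{"offset":[0,0,-0.135],"turn":0,"gripper":100},{"offset":[0,0,-0.135],"turn":0,"gripper":80}]}}

```text
t: 6.03
position: [484.0, 373.2, 159.6]
eef_rot: [[0.998, 0.066, 0.011], [0.066, -0.998, 0.008], [0.012, -0.007, -1.0]]
ft_force: [0.1, 0.3, 1.5]
grip_width: 51.2
grip_force: 0.0
```

```bash
python3 - <<'E'
from h import *
I=camera("wrist");I2=camera("top")
cv2.imwrite("pics/w3.png",cv2.resize(np.hstack([I[80:330,180:480],I2[80:330,80:380]]),None,fx=1.3,fy=1.3))
print(arm.get_obs()["position"],go((448,19.5,150),152.6))
E
```

```text
[482.27589274 371.92127437 151.99234548] (array([-0.0574,  0.3494,  0.001 ]), 'turn', np.float64(-2.597))
```

View pics/w3.png

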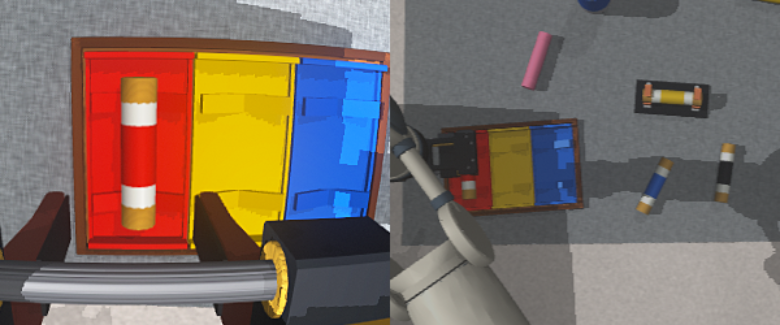

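Red rests centred in the red cradle. Next I move above blue; yaw −27.4° gives the same grasp with a shorter turn.

Emit:
{"api": "move_arm", "payload": {"deltas": [{"offset":[-0.057,0.349,0.001],"turn":0.543,"gripper":80},{"offset":[-0.057,0.349,0.001],"turn":0.543,"gripper":80},{"offset":[-0.057,0.349,0.001],"turn":0.543,"gripper":80},{"offset":[-0.057,0.349,0.001],"turn":0.543,"gripper":80},{"offset":[-0.057,0.349,0.001],"turn":0.543,"gripper":80},{"offset":[-0.057,0.349,0.001],"turn":0.543,"gripper":80},{"offset":[-0.057,0.349,0.001],"turn":0.543,"gripper":80},{"offset":[-0.057,0.349,0.001],"turn":0.543,"gripper":80},{"offset":[-0.057,0.349,0.001],"turn":0.543,"gripper":80},{"offset":[-0.057,0.349,0.001],"turn":0.543,"gripper":80},{"offset":[-0.057,0.349,0.001],"turn":0.543,"gripper":80},{"offset":[-0.057,0.349,0.001],"turn":0.543,"gripper":80}]}}

```text
t: 7.13
position: [447.1, 20.0, 147.3]
eef_rot: [[0.888, -0.459, -0.002], [-0.459, -0.888, 0.001], [-0.002, 0.0, -1.0]]
ft_force: [-0.4, 0.2, 0.3]
grip_width: 60.8
grip_force: 0.0
```

```bash
python3 - <<'E'
from h import *
wlook("blue",17,"w4");o=arm.get_obs();print(np.round(o["eef_rot"],3).tolist(),np.round(o["joint_positions"],2))
E
```

```text
t 7.1333 p [447.1  20.  147.3] w 60.8 ft [-0.4  0.2  0.3]
blue [ 97. 211.] ctr [520.6 199.7] rectc [510.8 208.7] [111.  89.] axis 31.5
blue [283. 194.] ctr [446.3  17.5] rectc [446.3  17.4] [25. 46.] axis 153.8
[[0.889, -0.458, -0.002], [-0.458, -0.889, 0.001], [-0.002, 0.0, -1.0]] [-0.03 -0.33  1.75  0.    1.72  2.02]
```

Emit:
{"api": "move_arm", "payload": {"deltas": [{"offset":[0,0.002,0.04],"turn":-0.01,"gripper":80},{"offset":[0,0.002,0.08],"turn":-0.01,"gripper":80},{"offset":[0,0.002,0.115],"turn":-0.01,"gripper":80},{"offset":[0,0.002,0.132],"turn":-0.01,"gripper":80},{"offset":[0,0.002,0.142],"turn":-0.01,"gripper":80},{"offset":[0,0.002,0.142],"turn":-0.01,"gripper":80},{"offset":[0,0.002,0.142],"turn":-0.01,"gripper":200},{"offset":[0,0.002,0.142],"turn":-0.01,"gripper":255},{"offset":[0,0.002,0.142],"turn":-0.01,"gripper":255},{"offset":[0,0.002,0.142],"turn":-0.01,"gripper":255},{"offset":[0,0.002,0.142],"turn":-0.01,"gripper":255},{"offset":[0,0.002,0.142],"turn":-0.01,"gripper":255}]}}

```text
t: 8.18
position: [447.0, 17.6, 7.2]
eef_rot: [[0.893, -0.45, 0.001], [-0.45, -0.893, 0.0], [0.001, -0.001, -1.0]]
ft_force: [0.9, 1.1, 1.9]
grip_width: 25.4
grip_force: 30.0
```

```bash
python3 - <<'E'
from h import *
print(go((490.3,209.6,127),3.7))
E
```

```text
(array([-0.0477, -0.191 , -0.1197]), 'turn', np.float64(-0.532))
```

Emit:
{"api": "move_arm", "payload": {"deltas": [{"offset":[0,0,-0.03],"turn":0,"gripper":255},{"offset":[0,0,-0.07],"turn":0,"gripper":255},{"offset":[0,0,-0.11],"turn":0,"gripper":255},{"offset":[-0.048,-0.191,-0.12],"turn":-0.532,"gripper":255},{"offset":[-0.048,-0.191,-0.12],"turn":-0.532,"gripper":255},{"offset":[-0.048,-0.191,-0.12],"turn":-0.532,"gripper":255},{"offset":[-0.048,-0.191,-0.12],"turn":-0.532,"gripper":255},{"offset":[-0.048,-0.191,-0.12],"turn":-0.532,"gripper":255},{"offset":[-0.048,-0.191,-0.12],"turn":-0.532,"gripper":255},{"offset":[-0.048,-0.191,-0.12],"turn":-0.532,"gripper":255},{"offset":[-0.048,-0.191,-0.12],"turn":-0.532,"gripper":255},{"offset":[-0.048,-0.191,-0.12],"turn":-0.532,"gripper":255},{"offset":[-0.048,-0.191,-0.12],"turn":-0.532,"gripper":255}]}}

```text
t: 9.27
position: [489.8, 208.5, 126.7]
eef_rot: [[0.998, 0.063, 0.0], [0.063, -0.998, -0.0], [0.0, 0.0, -1.0]]
ft_force: [-0.1, 0.1, -2.0]
grip_width: 25.3
grip_force: 30.0
```

```bash
python3 - <<'E'
from h import *
wlook("yellow",10,"w5");o=arm.get_obs();print(np.round(o["eef_rot"],3).tolist());print(go((490.3,209.6,127),3.7))
E
```

```text
t 9.2667 p [489.8 208.5 126.7] w 25.3 ft [-0.1  0.1 -2. ]
yellow [528.  96.] ctr [617.4 -44.7] rectc [617.9 -41.2] [64. 30.] axis 91.5
yellow [192. 180.] ctr [500.1 288.2] rectc [496.  290.7] [129.  83.] axis 3.5
yellow [273. 165.] ctr [518.1 215.9] rectc [517.7 216. ] [33. 29.] axis 177.0
yellow [272. 338.] ctr [338.5 207.4] rectc [340.9 205.7] [28. 31.] axis 47.2
[[0.998, 0.063, 0.0], [0.063, -0.998, -0.0], [0.0, 0.0, -1.0]]
(array([ 0.0005, -0.001 , -0.0003]), 'turn', np.float64(-0.002))
```

Aligned with the blue cradle. Lower, release, retreat.

Emit:
{"api": "move_arm", "payload": {"deltas": [{"offset":[0,-0.001,0.035],"turn":0,"gripper":255},{"offset":[0,-0.001,0.07],"turn":0,"gripper":255},{"offset":[0,-0.001,0.09],"turn":0,"gripper":255},{"offset":[0,-0.001,0.102],"turn":0,"gripper":255},{"offset":[0,-0.001,0.108],"turn":0,"gripper":255},{"offset":[0,-0.001,0.112],"turn":0,"gripper":255},{"offset":[0,-0.001,0.112],"turn":0,"gripper":255},{"offset":[0,-0.001,0.112],"turn":0,"gripper":255},{"offset":[0,-0.001,0.112],"turn":0,"gripper":210},{"offset":[0,-0.001,0.112],"turn":0,"gripper":165},{"offset":[0,-0.001,0.112],"turn":0,"gripper":135},{"offset":[0,-0.001,0.112],"turn":0,"gripper":135},{"offset":[0,-0.001,0.112],"turn":0,"gripper":135},{"offset":[0,-0.001,0.09],"turn":0,"gripper":135},{"offset":[0,-0.001,0.05],"turn":0,"gripper":135},{"offset":[0,-0.001,0.01],"turn":0,"gripper":135},{"offset":[0,-0.001,-0.024],"turn":0,"gripper":100},{"offset":[0,-0.001,-0.024],"turn":0,"gripper":80},{"offset":[0,-0.001,-0.024],"turn":0,"gripper":80}]}}

```text
t: 10.9
position: [491.1, 211.2, 153.9]
eef_rot: [[0.998, 0.065, 0.006], [0.065, -0.998, 0.002], [0.006, -0.002, -1.0]]
ft_force: [-0.2, -0.1, -0.9]
grip_width: 57.8
grip_force: 0.0
```

```bash
python3 - <<'E'
from h import *
I=camera("wrist")
cv2.imwrite("pics/w6.png",I[60:340,60:480])
print(arm.get_obs()["position"],go((612.6,-16,150),86.3))
E
```

```text
[490.09680221 210.82992275 151.26995761] (array([0.1075, 0.2343, 0.0013]), 'turn', np.float64(-1.441))
```

View pics/w6.png

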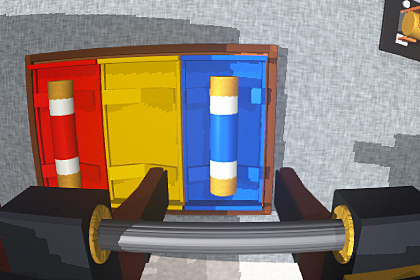

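Blue is seated in the blue cradle and red is still in its own. Now to yellow.

Emit:
{"api": "move_arm", "payload": {"deltas": [{"offset":[0.108,0.234,0.001],"turn":-1.441,"gripper":80},{"offset":[0.108,0.234,0.001],"turn":-1.441,"gripper":80},{"offset":[0.108,0.234,0.001],"turn":-1.441,"gripper":80},{"offset":[0.108,0.234,0.001],"turn":-1.441,"gripper":80},{"offset":[0.108,0.234,0.001],"turn":-1.441,"gripper":80},{"offset":[0.108,0.234,0.001],"turn":-1.441,"gripper":80},{"offset":[0.108,0.234,0.001],"turn":-1.441,"gripper":80},{"offset":[0.108,0.234,0.001],"turn":-1.441,"gripper":80},{"offset":[0.108,0.234,0.001],"turn":-1.441,"gripper":80},{"offset":[0.108,0.234,0.001],"turn":-1.441,"gripper":80},{"offset":[0.108,0.234,0.001],"turn":-1.441,"gripper":80},{"offset":[0.108,0.234,0.001],"turn":-1.441,"gripper":80},{"offset":[0.108,0.234,0.001],"turn":-1.441,"gripper":80},{"offset":[0.108,0.234,0.001],"turn":-1.441,"gripper":80},{"offset":[0.108,0.234,0.001],"turn":-1.441,"gripper":80}]}}

```text
t: 12.2
position: [612.2, -15.8, 148.2]
eef_rot: [[0.068, 0.998, -0.002], [0.998, -0.068, 0.0], [0.0, -0.002, -1.0]]
ft_force: [0.8, 0.3, 0.2]
grip_width: 60.5
grip_force: 0.0
```

```bash
python3 - <<'E'
from h import *
wlook("yellow",33,"w7");o=arm.get_obs();print(np.round(o["eef_rot"],3).tolist(),np.round(o["joint_positions"],2))
E
```

```text
t 12.2 p [612.2 -15.8 148.2] w 60.5 ft [0.8 0.3 0.2]
yellow [282. 200.] ctr [612.7 -19.1] rectc [612.6 -19.2] [47. 26.] axis 85.3
[[0.068, 0.998, -0.002], [0.998, -0.068, 0.0], [0.0, -0.002, -1.0]] [-0.08  0.12  1.33 -0.    1.69 -0.01]
```

View pics/w7.png

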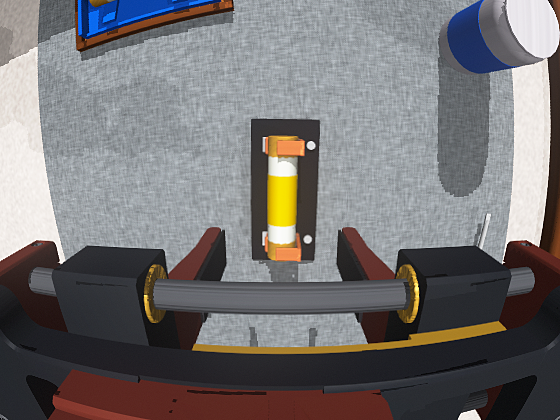

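The wrist view shows yellow at (282,200) in the holder. The jaws are on the right (world +x) and the lips on the left, with the band clear between the fingers. Descending to close on it.

Emit:
{"api": "move_arm", "payload": {"deltas": [{"offset":[-0.003,0,0.04],"turn":0.01,"gripper":80},{"offset":[-0.003,0,0.075],"turn":0.01,"gripper":80},{"offset":[-0.003,0,0.105],"turn":0.01,"gripper":80},{"offset":[-0.003,0,0.12],"turn":0.01,"gripper":80},{"offset":[-0.003,0,0.127],"turn":0.01,"gripper":80},{"offset":[-0.003,0,0.127],"turn":0.01,"gripper":80},{"offset":[-0.003,0,0.127],"turn":0.01,"gripper":150},{"offset":[-0.003,0,0.127],"turn":0.01,"gripper":200},{"offset":[-0.003,0,0.127],"turn":0.01,"gripper":255},{"offset":[-0.003,0,0.127],"turn":0.01,"gripper":255},{"offset":[-0.003,0,0.127],"turn":0.01,"gripper":255},{"offset":[-0.003,0,0.127],"turn":0.01,"gripper":255}]}}

```text
t: 13.25
position: [612.8, -18.9, 23.4]
eef_rot: [[0.075, 0.997, 0.001], [0.997, -0.075, -0.0], [0.0, 0.001, -1.0]]
ft_force: [0.2, -0.6, 1.9]
grip_width: 25.2
grip_force: 30.0
```

Gripped. Pulling it level out of the open front, along tool −y.

Emit:
{"api": "move_arm", "payload": {"deltas": [{"offset":[0,-0.003,0],"turn":0,"gripper":255},{"offset":[0,-0.006,0],"turn":0,"gripper":255},{"offset":[0,-0.01,0],"turn":0,"gripper":255},{"offset":[0,-0.014,0],"turn":0,"gripper":255},{"offset":[0,-0.018,0],"turn":0,"gripper":255},{"offset":[0,-0.022,0],"turn":0,"gripper":255},{"offset":[0,-0.026,0],"turn":0,"gripper":255},{"offset":[0,-0.03,0],"turn":0,"gripper":255},{"offset":[0,-0.034,0],"turn":0,"gripper":255},{"offset":[0,-0.038,0],"turn":0,"gripper":255},{"offset":[0,-0.042,0],"turn":0,"gripper":255},{"offset":[0,-0.046,0],"turn":0,"gripper":255},{"offset":[0,-0.05,0],"turn":0,"gripper":255},{"offset":[0,-0.054,0],"turn":0,"gripper":255},{"offset":[0,-0.057,0],"turn":0,"gripper":255},{"offset":[0,-0.057,0],"turn":0,"gripper":255},{"offset":[0,-0.057,0],"turn":0,"gripper":255}]}}

```text
t: 14.67
position: [555.5, -14.6, 22.7]
eef_rot: [[0.075, 0.997, 0.0], [0.997, -0.075, -0.0], [-0.0, 0.0, -1.0]]
ft_force: [-0.6, 0.2, -1.2]
grip_width: 25.1
grip_force: 30.0
```

```bash
python3 - <<'E'
from h import *
wlook("yellow",33,"w8");print(go((485,290,140),3.7))
E
```

```text
t 14.6667 p [555.5 -14.6  22.7] w 25.1 ft [-0.6  0.2 -1.2]
yellow [281. 247.] ctr [556.1 -11.4] rectc [556.2 -10.7] [40. 25.] axis 85.9
yellow [280. 335.] ctr [551.6 -66. ] rectc [551.7 -66.1] [17. 13.] axis 82.4
(array([ 0.2984, -0.0933, -0.1173]), 'turn', np.float64(1.431))
```

View pics/w8.png

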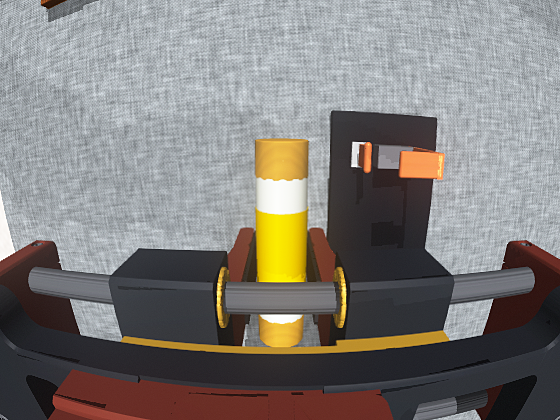

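Yellow is out of the holder and held by its middle. Lift and carry it to the yellow cradle.

Emit:
{"api": "move_arm", "payload": {"deltas": [{"offset":[0,0,-0.03],"turn":0,"gripper":255},{"offset":[0,0,-0.07],"turn":0,"gripper":255},{"offset":[0,0,-0.11],"turn":0,"gripper":255},{"offset":[0.298,-0.093,-0.117],"turn":1.431,"gripper":255},{"offset":[0.298,-0.093,-0.117],"turn":1.431,"gripper":255},{"offset":[0.298,-0.093,-0.117],"turn":1.431,"gripper":255},{"offset":[0.298,-0.093,-0.117],"turn":1.431,"gripper":255},{"offset":[0.298,-0.093,-0.117],"turn":1.431,"gripper":255},{"offset":[0.298,-0.093,-0.117],"turn":1.431,"gripper":255},{"offset":[0.298,-0.093,-0.117],"turn":1.431,"gripper":255},{"offset":[0.298,-0.093,-0.117],"turn":1.431,"gripper":255},{"offset":[0.298,-0.093,-0.117],"turn":1.431,"gripper":255},{"offset":[0.298,-0.093,-0.117],"turn":1.431,"gripper":255},{"offset":[0.298,-0.093,-0.117],"turn":1.431,"gripper":255},{"offset":[0.298,-0.093,-0.117],"turn":1.431,"gripper":255},{"offset":[0.298,-0.093,-0.117],"turn":1.431,"gripper":255},{"offset":[0.298,-0.093,-0.117],"turn":1.431,"gripper":255},{"offset":[0.298,-0.093,-0.117],"turn":1.431,"gripper":255},{"offset":[0.298,-0.093,-0.117],"turn":1.431,"gripper":255}]}}

```text
t: 16.3
position: [485.3, 289.5, 139.6]
eef_rot: [[0.998, 0.067, -0.0], [0.067, -0.998, 0.0], [-0.0, -0.0, -1.0]]
ft_force: [-0.1, 1.2, -1.4]
grip_width: 25.5
grip_force: 30.0
```

```bash
python3 - <<'E'
from h import *
wlook("blue",15,"w9");wlook("red",15,"w9b");print(go((485,290,140),3.7))
E
```

```text
t 16.3 p [485.3 289.5 139.6] w 25.5 ft [-0.1  1.2 -1.4]
blue [365. 180.] ctr [505.2 211.3] rectc [499.6 208. ] [132.  81.] axis 4.4
t 16.35 p [485.3 289.4 139.6] w 25.3 ft [ 0.6  0.8 -0.6]
red [397. 110.] ctr [573.1 188.6] rectc [573.6 188.6] [47. 12.] axis 90.0
red [198. 182.] ctr [492.6 365.4] rectc [474.5 366.9] [163.  83.] axis 8.1
red [412. 183.] ctr [506.6 164.8] rectc [501.3 164.6] [121.   9.] axis 3.4
red [ 37. 281.] ctr [356.  587.9] rectc [348.  603.6] [128. 133.] axis 41.3
red [533. 261.] ctr [425.6 -30.8] rectc [421.3 -32.5] [128.  43.] axis 70.1
red [323. 267.] ctr [416.9 242.3] rectc [421.5 242.1] [40. 13.] axis 26.0
red [238. 328.] ctr [337.9 324.4] rectc [334.8 324.2] [42. 13.] axis 179.9
(array([-0.0003, -0.0006, -0.0003]), 'turn', np.float64(0.002))
```

Emit:
{"api": "move_arm", "payload": {"deltas": [{"offset":[0,0,0.04],"turn":0,"gripper":255},{"offset":[0,0,0.075],"turn":0,"gripper":255},{"offset":[0,0,0.1],"turn":0,"gripper":255},{"offset":[0,0,0.114],"turn":0,"gripper":255},{"offset":[0,0,0.12],"turn":0,"gripper":255},{"offset":[0,0,0.122],"turn":0,"gripper":255},{"offset":[0,0,0.122],"turn":0,"gripper":255},{"offset":[0,0,0.122],"turn":0,"gripper":255},{"offset":[0,0,0.122],"turn":0,"gripper":255}]}}

```text
t: 17.15
position: [486.3, 290.1, 19.6]
eef_rot: [[0.998, 0.065, 0.003], [0.065, -0.998, 0.001], [0.003, -0.001, -1.0]]
ft_force: [0.1, 0.4, -1.1]
grip_width: 25.0
grip_force: 30.0
```

Emit:
{"api": "move_arm", "payload": {"deltas": [{"offset":[0,0,0.0015],"turn":0,"gripper":255},{"offset":[0,0,0.0015],"turn":0,"gripper":255},{"offset":[0,0,0.0015],"turn":0,"gripper":255}]}}

```text
t: 17.4
position: [485.4, 289.6, 16.6]
eef_rot: [[0.998, 0.065, 0.001], [0.065, -0.998, 0.0], [0.001, -0.0, -1.0]]
ft_force: [0.1, -0.4, -1.4]
grip_width: 25.2
grip_force: 30.0
```

Emit:
{"api": "move_arm", "payload": {"deltas": [{"offset":[0,0,0.001],"turn":0,"gripper":255},{"offset":[0,0,0.001],"turn":0,"gripper":255},{"offset":[0,0,0.001],"turn":0,"gripper":210},{"offset":[0,0,0.001],"turn":0,"gripper":165},{"offset":[0,0,0.001],"turn":0,"gripper":135},{"offset":[0,0,0.001],"turn":0,"gripper":135},{"offset":[0,0,0.001],"turn":0,"gripper":135},{"offset":[0,0,-0.02],"turn":0,"gripper":135},{"offset":[0,0,-0.06],"turn":0,"gripper":135},{"offset":[0,0,-0.1],"turn":0,"gripper":135},{"offset":[0,0,-0.14],"turn":0,"gripper":135},{"offset":[-0.02,0,-0.17],"turn":0,"gripper":135},{"offset":[-0.04,0,-0.18],"turn":0,"gripper":135},{"offset":[-0.04,0,-0.18],"turn":0,"gripper":135}]}}

```text
t: 18.57
position: [444.7, 287.9, 201.6]
eef_rot: [[0.998, 0.066, 0.006], [0.066, -0.998, 0.004], [0.007, -0.004, -1.0]]
ft_force: [0.2, -0.2, 0.5]
grip_width: 41.7
grip_force: 0.0
```

```bash
python3 - <<'E'
from h import *
I=camera("wrist");J=camera("scene")
cv2.imwrite("pics/w10.png",np.vstack([I[60:330,60:480],J[160:310,100:520]]))
o=arm.get_obs();print(o["t"],o["position"],o["ft_force"],o["grip_force"])
E
```

```text
18.6667 [445.37516749 287.16093135 196.58104926] [-0.84092716  0.37249722 -0.8563364 ] 0.0
```

View pics/w10.png

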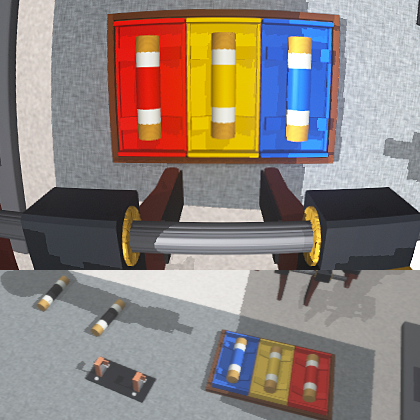

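All three fuses rest centred in their matching cradles, and the blown fuses have not moved. Signing off.

```bash
python3 -c "
from workcell import workorder;print(workorder.sign_off())"
```

```text
the job is handed in; nothing more can be done
None
```

The red, blue and yellow fuses are set down in their matching cradles, the blown ones were left where they lay, and the job was handed in at about 18.7 s; sign-off returned no verdict.

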